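# Take the tape roll off its cantilever spindle

### The arm

A 6-joint arm with a two-finger parallel gripper is mounted at the origin on a cart in front of the work surface, level with it; the furniture and walls round the work are solid. World frame = base frame: x ahead of the robot, y to its left, z up, the work surface at z = 0. Lengths are in mm, angles in degrees, forces in N, time in s.
With the tool pointing down it reaches from about 300 to 850 mm from the base axis. Payload 4.2 kg.
Tool frame: the origin (TCP) lies at the centre of the arm's flange, where the gripper is bolted on; the fingertips stand 191 mm ahead of it and the grasp point (between the pads) lies 172 mm ahead of it; y points along the fingers, x is the direction in which the jaws open and shut, and the axes are right-handed (so a half turn about y gives the same grasp; the last joint's range is limited). The gripper opens to 91 mm and grips with 3 to 60 N. Pads are 32 mm wide; open, the fingers measure 118 mm over their backs; the gripper's body (76 mm by 178 mm) begins 60 mm behind the grasp point.
Start: joints at [-65.088, 18.312, 89.639, -0, 72.044, -1.146], TCP at [252.586, -516.55, 404.776] pointing down, gripper open.
Joint ranges: [-177.97, 177.97], [-48.28, 115.42], [12.27, 149.76], [-77.06, 257.06], [2.81, 150.46], [-146.56, 146.56]. Speed limits (degrees/s): [147.25, 147.25, 180, 180, 180, 180].

### API

Orientations are given as [roll, pitch, yaw] about the fixed x, y, z axes, in that order (R = Rz(yaw) Ry(pitch) Rx(roll)).
In Python, from workcell import env gives the robot as it stands.
- The arm moves only by the tool carry_out, never from a script. Its argument "increments" is a list of rows, each a list of 3 entries, a list of its own where there are three numbers: the turn, a rotation vector about the tool's x, y, z in rad, then the shift along the tool's x, y, z in mm, then the closure, from 0 (fully open) to 1 (shut). In form: [[[wx, wy, wz], [dx, dy, dz], claw], ...]. A call has 1 to 10 rows; each row is the pose to reach, as a shift and turn from the pose commanded when the call began, along the tool's axes at that moment; what a row does not reach only later rows make up. A row lasts 1/12 s, in which the tool goes at most 41.7 mm and 7.16 degrees, less where a joint would pass 70% of its speed; a pose out of reach is approached as far as the arm can. A call with a gripper value outside its range is refused whole. The fingers move at their own pace and stop on an object; "force" is the grip in N (left out, the last holds). Time passes only in rows, so rows that repeat a pose let the fingers close. It gives the time, the measured TCP pose, the force and the opening at its end, in the units of the state.
- env.state(): the state, without advancing time (a new reading comes with each control period).
- env.grab_frame(name): name is "scene" or "top"; returns a dict with "frame" (384x512x3 uint8, blue, green, red), "z_map" (384x512 float32, mm along the optical axis (not along the pixel's ray), 0 where there is no reading), "camera_matrix" (3x3 intrinsics, pixels), "rvec" (rotation vector, rad) and "tvec" (3), from world to camera coordinates, as OpenCV has them. Camera axes: x right, y down, z forward; pixel columns grow to the right and rows downward; lengths in mm; the calibration is good to about 2 mm. A picture is of the moment at which its call begins.
- env.job_done(): hands the job in, once; it reports no verdict.
The state is a dict: "time_s": time; "qpos": joint angles; "qvel": joint speeds; "effort": joint torques, N m; "ee_pos": TCP position; "ee_rot": TCP orientation; "force": force on the tool from outside, world axes, zero at the start; "torque": the same for the moment, N m; "gripper_width": finger opening in mm.
Only numpy, scipy, OpenCV 4.12 (cv2) and the standard library are available. Lean on these libraries where they do the work, as an engineer would, in place of code of your own. Each camera call takes 0.05 s, during which the arm holds its last target. There are 200 camera calls.

### The job

Take the white tape roll off the spindle of the grey roll stand by lifting it over the raised nose and sliding it off the open end, gently, without straining the spindle. Then lay the roll gently in the shallow grey tray and let go, and do not disturb the bottle, the ink tin or the brown tape roll.

Things in the scene. Friction and masses are not known exactly. Their poses are not given: they have to be found in the camera images.
- tape_roll_center (a point): Centre of the loose white tape roll: outer diameter 54 mm, 36 mm wide (cardboard core 38 mm), round bore 32 mm, 60 to 130 g. Its x axis is the bore axis. It hangs on the spindle near the upright, the top of its bore on the rod, its centre about 7 mm below the rod's axis. Grip it from above across its 54 mm diameter, a finger on each side.
- roll_stand: Fixed grey stand: base plate 185 x 70 x 10 mm (reaching 150 mm from the origin to -x), upright 50 mm wide and 133 mm high just behind the spindle's root. Origin on the desk under the root; z up. The spindle sticks out roughly along the stand's own -x, open end towards the robot. More than 20 N between roll and stand strains it.
- spindle_root (a point): Root of the spindle, on its axis, 115 mm above the desk; axes as the stand's. Steel rod 18 mm thick, 140 mm from root to tip, a 28 mm flange 9 to 12 mm from the root. Clamped tight, it does not give, but is skewed about this point by up to 5.5 degrees to either side and 3.5 up or down, anew each time; this is not in the measured pose: feel it by force or look.
- spindle_tip_nominal (a point): Where the rod's tip would be with no skew, 140 mm from the root (the true tip is up to 16 mm off). On the last 8 mm a nose 12 mm wide stands up to 11.5 mm above the top of the rod. The roll passes only while lifted: with the underside of its bore up against the underside of the rod 2.5 mm are left over the nose. Axes as the stand's.
- tray: Fixed shallow grey open tray 110 (x) x 180 (y) x 22 mm high, walls and floor 4 mm thick. Origin at the centre of its underside, on the desk.
- reagent_bottle_center (a point): Bystander, loose: white square reagent bottle 44 x 44 x 83 mm; this point is its centre, half-way up.
- ink_pad_center (a point): Bystander, loose: round pink ink tin 48 mm across, 32 mm high; this point is its centre.
- tape_brown_center (a point): Bystander, loose: small brown roll of tape lying flat, 48 mm across, 25 mm high; this point is its centre.
Not all that is in view belongs to the job. What is shaped like the part that bears tape_roll_center but orange or red is not meant.

How it is judged:
By the outcome, as a careful person would: the job done as asked, in the order asked, and still so for the second after the job is handed in, with the robot touching nothing.
It also fails if it takes over 72 s, if anything falls off the work surface, if the arm or the gripper's body presses on something with over 40 N, if the wrist force passes 120 N, or if a joint passes its speed limit or range.

## Working session

There is one attempt and no reset: what is moved stays moved. The work goes in short steps, Python scripts to look and compute and a tool call to move; the robot and the scene stay as the last step left them, time stands still between calls to the robot, and variables do not carry over. Pictures are saved under pics/ and viewed, about 8 in all and at most 12, crops included, and the job is handed in when it is done.

Besides the shell and the picture viewer there is one more tool, called after "Request:" by a JSON object that holds its "name" and its "arguments", one argument or row to a line. carry_out: Moves the arm, as the interface text tells. Its arguments: {"type":"object","properties":{"increments":{"type":"array","items":{"type":"array"}},"force":{"type":"number"}},"required":["increments"]}

```bash
mkdir -p pics; cat > h.py <<'E'
import numpy as np, cv2
from workcell import env
def grab(n):
    f=env.grab_frame(n); R=cv2.Rodrigues(np.array(f["rvec"],float))[0]; t=np.array(f["tvec"],float).ravel()
    K=np.array(f["camera_matrix"],float); z=f["z_map"]
    v,u=np.mgrid[:z.shape[0],:z.shape[1]]
    pc=np.stack([(u-K[0,2])/K[0,0]*z,(v-K[1,2])/K[1,1]*z,z],-1)
    w=(pc-t)@R; w[z<=0]=np.nan
    return f["frame"],w,K,R,t
E
python3 - <<'E'
from h import *
for n in("scene","top"):
    im,w,K,R,t=grab(n); print(n,-R.T@t,R[2],K[0,0]); np.savez(n+".npz",im=im,w=w,K=K,R=R,t=t)
    cv2.imwrite(f"pics/{n}0.png",im)
a=cv2.imread("pics/scene0.png");b=cv2.imread("pics/top0.png")
cv2.imwrite("pics/both.png",np.vstack([a,b])[:, :] if 0 else cv2.resize(np.hstack([a,b]),(800,300)))
s=env.state();print(s)
E
```

```text
scene [201.41615196 638.21227227 754.80892392] [ 0.32942876 -0.67191992 -0.6633252 ] 404.02238649383617
top [ 443.0817378   -32.58103909 1383.39511025] [ 0.05724292 -0.01405707 -0.99826131] 485.5637049999789
{'time_s': 0.1, 'qpos': array([-6.50879931e+01,  1.83474841e+01,  8.96979143e+01, -3.03633201e-04,
        7.20437763e+01, -1.14742513e+00]), 'qvel': array([ 0.04251865, -0.12330977, -0.18369007, -0.00822138,  0.00504936,
       -0.05695146]), 'effort': array([ 5.80852575e-04, -4.13332164e+01, -2.32509434e+01,  7.29283271e-02,
        4.22065007e-02, -6.57252122e-05]), 'ee_pos': array([ 252.52595142, -516.42267295,  404.01924884]), 'ee_rot': array([-8.99985029e+01,  8.91626142e-02, -6.39404730e+01]), 'force': array([-0.25162697,  0.38168829,  0.12462688]), 'torque': array([ 0.01245792, -0.00930798,  0.02943577]), 'gripper_width': 91.19556458635603}
```

View pics/scene0.png

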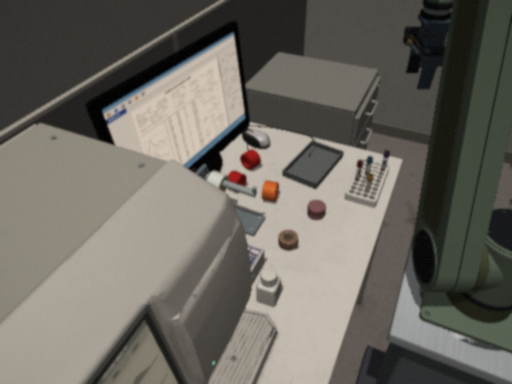

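View pics/top0.png

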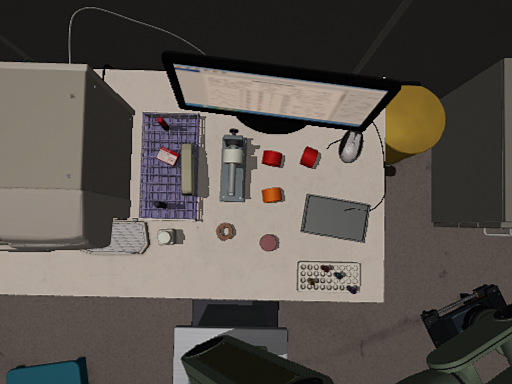

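Top view: the stand is at (233,168) and the white roll is on it at (233,155). The open end of the spindle points down the image, towards the robot. Red (272,158), red (310,157) and orange (272,195) rolls are decoys. The tray is at (335,218), the bottle at (167,237), the brown roll at (226,231) and the ink tin at (269,242). Next I'll make an enlarged crop and take measurements.

```bash
python3 - <<'E'
from h import *
d=np.load("top.npz");im,w=d["im"],d["w"]; s=np.load("scene.npz")
a=cv2.resize(im[120:215,195:305],None,fx=4,fy=4,interpolation=cv2.INTER_CUBIC)
b=cv2.resize(s["im"][155:235,190:290],None,fx=4,fy=4,interpolation=cv2.INTER_CUBIC)
H=max(a.shape[0],b.shape[0]); p=lambda x:np.vstack([x,np.zeros((H-x.shape[0],x.shape[1],3),np.uint8)])
c=np.hstack([p(a),p(b)]); cv2.imwrite("pics/crop.png",cv2.resize(c,None,fx=.94,fy=.94)[:600,:800])
np.set_printoptions(precision=1,suppress=True,linewidth=200)
print("column heights along stand, u=233:")
for v in range(120,206,2): print(v,w[v,233],w[v,222,2],w[v,245,2])
for n,u,v in[("bottle",167,237),("brown",226,231),("pink",269,242),("tray",335,218),("traycorner",308,196),("mon",270,95),("mon",233,100),("mon",233,75)]:print(n,w[v,u])
# tray corners: z
g=cv2.cvtColor(im,cv2.COLOR_BGR2GRAY);m=((g<130)).astype(np.uint8);m[:,:295]=0;m[:,375:]=0;m[:185]=0;m[250:]=0
cs=max(cv2.findContours(m,0,2)[0],key=cv2.contourArea);r=cv2.minAreaRect(cs);print(r,[w[int(y),int(x)] for x,y in cv2.boxPoints(r)],w[int(r[0][1]),int(r[0][0])])
E
```

```text
column heights along stand, u=233:
120 [738.4  10.1   3.8] -2.9245261880514413 18.150907840256075
122 [733.5  10.1  -0.2] -2.9619984368252386 12.693248611784297
124 [727.7   9.9  -0.2] -2.1842378209328293 11.265978849493182
126 [720.9   9.6   4.5] -5.731857368984946 -1.223350265632719
128 [715.9   9.6   0.7] -1.4542459392462757 -2.0984125489024117
130 [686.2   5.7 124.4] 1.4911009083824331 0.056021465398937285
132 [681.6   5.7 120.8] 3.7855674496424445 3.224810864799364
134 [676.5   5.6 119.7] -1.1109219514143092 3.093133682244743
136 [669.    5.  132.1] -0.17201929625637818 2.859032580621258
138 [664.2   5.  129.6] 16.229163945417298 7.623896167679893
140 [658.4   4.7 132.9] 11.403495175340804 7.456088986639948
142 [653.1   4.6 132.9] 4.310297993101397 7.954757725562748
144 [650.    4.8 120.3] 9.950318668367947 11.862086020495003
146 [643.8   4.5 125.9] 8.404956696306575 6.248710433361365
148 [639.1   4.5 122.2] 9.703754081200616 9.040755726670051
150 [631.8   4.  135.5] 12.42802168796895 9.263741291024573
152 [627.1   3.9 132. ] 6.932468181583789 10.511535149031772
154 [622.1   3.8
[... 1353 characters left out ...]
9.9] 10.562044280323853 -1.1737802160009922
200 [508.6   4.    4.5] 5.5938935642241585 0.009971222994040584
202 [503.1   4.   -0.1] 2.7756115935763193 1.392278182399494
204 [497.5   3.8  -0.8] 1.144397565416967 -0.6478706142771408
bottle [401.9 174.7  83.9]
brown [420.2  21.8  -4.5]
pink [393.1 -99.9  27.7]
tray [ 464.7 -287.4    3.9]
traycorner [ 525.4 -209.3    4.4]
mon [756.5 -84.8 218.2]
mon [756.8   6.7 159. ]
mon [773.7   3.2 313.9]
((336.9855651855469, 218.08370971679688), (69.52590942382812, 39.520347595214844), 9.782407760620117) [array([ 425.2, -186.5,   -4.8]), array([ 537. , -204. ,   -0.4]), array([ 507.8, -400.9,   -5.5]), array([ 395.7, -381.5,   -3.7])] [ 464.7 -289.9    6.2]
```

View pics/crop.png

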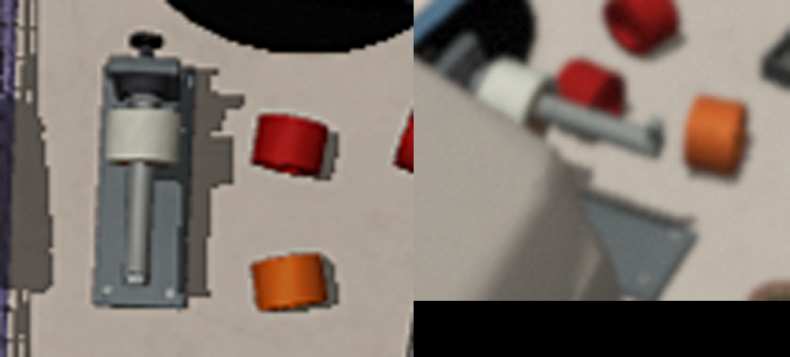

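The crop confirms that the white roll, top px (232.5,155.6), is the one on the spindle, and the orange and red ones are decoys. Next I'll fit the rod direction, tilt and roll centre.

```bash
cat > fit.py <<'E'
from h import *
np.set_printoptions(precision=2,suppress=True,linewidth=200)
d=np.load("top.npz");im,w,K,R,t=[d[k] for k in("im","w","K","R","t")]
C=-R.T@t
def ray(u,v,z):
    p=R.T@np.linalg.inv(K)@[u,v,1]; return C+p*(z-C[2])/p[2]
def edges(v,u0,u1,z):  # pixels above height z
    m=w[v,u0:u1,2]>z; i=np.flatnonzero(m); return u0+i
print("base/desk z", np.nanmedian(w[120:200,222:226,2]), np.nanmedian(w[205:215,200:260,2]))
P=[];T=[]
for v in range(166,192):
    i=edges(v,222,246,90)
    if 0<len(i): 
        P.append(ray(i.mean(),v,115)); T.append(np.median(w[v,i[1:-1]],0) if len(i)>2 else [np.nan]*3)
P=np.array(P);T=np.array(T)
k=np.polyfit(P[:,0],P[:,1],1);print("rod y(x) slope deg",np.degrees(np.arctan(k[0])),"y at 517,600:",np.polyval(k,[517,600]),"resid",np.std(P[:,1]-np.polyval(k,P[:,0])))
kz=np.polyfit(T[:,0],T[:,2],1);print("rod z slope deg",np.degrees(np.arctan(kz[0])),"topz at 517,600,660",np.polyval(kz,[517,600,660]),np.std(T[:,2]-np.polyval(kz,T[:,0])))
b=im[:,:,:].astype(int);m=((b.min(2)>140)).astype(np.uint8);m[:142]=0;m[166:]=0;m[:,:219]=0;m[:,246:]=0
m&=(np.nan_to_num(w[...,2])>80)
r=cv2.minAreaRect(cv2.findNonZero(m.astype(np.uint8)));print("roll rect",r,"centre",ray(*r[0],108),"corners",[ray(x,y,108)[:2] for x,y in cv2.boxPoints(r)])
ys,xs=np.nonzero(m);print("centroid",ray(xs.mean(),ys.mean(),110),"top z col", [round(float(np.median(w[v][m[v]>0][...,2].ravel()[len(w[v][m[v]>0])//2-3:len(w[v][m[v]>0])//2+3])),1) for v in range(148,163) if m[v].sum()>8])
# base plate left/right edges
for v in (170,180,190,198): i=edges(v,210,256,5);print(v,ray(i.min(),v,10)[:2],ray(i.max(),v,10)[:2])
# scene view: rod
s=np.load("scene.npz");ws=s["w"];q=ws.reshape(-1,3)
sel=(q[:,2]>85)&(q[:,0]>495)&(q[:,0]<660)&(abs(q[:,1])<35)
q=q[sel]
for x in range(500,660,10):
    a=q[(q[:,0]>=x)&(q[:,0]<x+10)]
    if len(a):print(x,len(a),"y",a[:,1].min(),a[:,1].max(),"z",a[:,2].min(),np.sort(a[:,2])[-3:])
E
python3 fit.py
```

```text
base/desk z 10.26618031561462 -0.2924285598782278
rod y(x) slope deg -1.1035358305394818 y at 517,600: [7.86 6.26] resid 0.6176321563949823
rod z slope deg 1.2817587118778764 topz at 517,600,660 [118.88 120.73 122.08] 1.546183415821471
roll rect ((230.5, 157.0), (16.0, 13.0), 90.0) centre [617.21  10.87 108.  ] corners [array([638.03,  28.61]), array([638.95,  -5.73]), array([596.43,  -6.84]), array([595.53,  27.43])]
centroid [621.4   10.28 110.  ] top z col [131.2, 135.0, 131.7, 132.4, 133.9, 131.2, 132.7, 131.5, 131.6, 132.4, 131.6, 132.6, 132.0]
170 [592.76  40.15] [594.46 -25.11]
180 [564.2   42.18] [565.96 -25.84]
190 [535.79  41.38] [537.52 -26.56]
198 [513.11  40.74] [514.75 -24.31]
510 46 y 1.093598186636643 15.698632230714047 z 108.15630327026375 [134.07 134.35 135.09]
520 28 y 1.6981766756348349 16.11875646462755 z 109.97788713144966 [127.9  130.34 133.49]
530 28 y 2.9397291173743705 15.366489798422512 z 110.01983058294083 [122.61 122.86 123.15]
540 29 y 2.3769575628641277 16.5329074508365 z 111.34100712389687 [122.44 122.99 124.27]
550 30 y 1.4111725551502945 15.484119107
[... 261 characters left out ...]
 14.897246796915839 z 108.29396642571808 [123.38 124.   124.56]
590 34 y -9.261771597519404 23.89214139589787 z 111.77762257451533 [126.29 126.33 133.41]
600 114 y -20.89931947860749 28.636531185217283 z 86.49347635167076 [134.77 134.9  135.07]
610 57 y -12.282808001514217 27.437401160525624 z 91.69501977280652 [134.98 135.29 136.97]
620 48 y -13.689234069361813 25.760505286920814 z 122.47397231099127 [136.57 136.64 137.38]
630 27 y -13.42923456854334 24.85206241353427 z 126.81044362248709 [135.57 135.73 136.61]
640 37 y -10.770074317712016 16.90064552321246 z 117.96723580547491 [133.79 134.41 134.98]
650 32 y -15.401749947933121 18.983203829831904 z 123.60608511163255 [133.34 133.86 135.64]
```

Request:
{"name": "carry_out", "arguments": {
  "increments": [
    [[0,0.28,0],[-190,10,340],0],
    [[0,0.28,0],[-190,10,340],0],
    [[0,0.28,0],[-190,10,340],0],
    [[0,0.28,0],[-190,10,340],0],
    [[0,0.28,0],[-190,10,340],0],
    [[0,0.28,0],[-190,10,340],0],
    [[0,0.28,0],[-190,10,340],0],
    [[0,0.28,0],[-190,10,340],0],
    [[0,0.28,0],[-190,10,340],0],
    [[0,0.28,0],[-190,10,340],0]
  ]
}}

```text
time_s: 0.93
ee_pos: [476.3, -193.0, 394.3]
ee_rot: [-90.0, 0.1, -79.8]
force: [0.1, 0.0, 0.1]
gripper_width: 91.0
```

```bash
cat >> h.py <<'E'
from scipy.spatial.transform import Rotation as Ro
def to(x,y,z,yaw=-91.1):
    s=env.state();R0=Ro.from_euler("xyz",s["ee_rot"],degrees=True);R1=Ro.from_euler("xyz",[-90,0,yaw],degrees=True)
    print("t",round(s["time_s"],2),"pos",s["ee_pos"].round(1),s["ee_rot"].round(2),"w",round(s["gripper_width"],1),"F",s["force"].round(1))
    print("turn",(R0.inv()*R1).as_rotvec().round(4),"shift",R0.inv().apply(np.array([x,y,z])-s["ee_pos"]).round(1))
E
python3 -c "
from h import *
to(618,6,375)"
```

```text
t 0.93 pos [ 476.3 -193.   394.3] [-89.96   0.1  -79.81] w 91.0 F [0.1 0.  0.1]
turn [-0.0005  0.1971 -0.0018] shift [-170.7   19.8  174.7]
```

Request:
{"name": "carry_out", "arguments": {
  "increments": [
    [[0,0.197,-0.002],[-170.7,10,174.7],0],
    [[0,0.197,-0.002],[-170.7,10,174.7],0],
    [[0,0.197,-0.002],[-170.7,10,174.7],0],
    [[0,0.197,-0.002],[-170.7,10,174.7],0],
    [[0,0.197,-0.002],[-170.7,10,174.7],0],
    [[0,0.197,-0.002],[-170.7,10,174.7],0],
    [[0,0.197,-0.002],[-170.7,10,174.7],0],
    [[0,0.197,-0.002],[-170.7,10,174.7],0]
  ]
}}

```text
time_s: 1.6
ee_pos: [617.6, 3.8, 383.5]
ee_rot: [-90.1, -0.1, -91.1]
force: [0.2, -0.9, 0.1]
gripper_width: 91.4
```

```bash
python3 - <<'E'
from h import *
to(618,6,279.5)
im,w,K,R,t=grab("scene"); cv2.imwrite("pics/s1.png",cv2.resize(im[60:240,150:330],None,fx=3.3,fy=3.3,interpolation=cv2.INTER_CUBIC))
E
```

```text
t 1.6 pos [617.6   3.8 383.5] [-90.1   -0.13 -91.07] w 91.4 F [ 0.2 -0.9  0.1]
turn [0.0018 0.0005 0.0023] shift [ -2.5 104.    0.6]
```

View pics/s1.png

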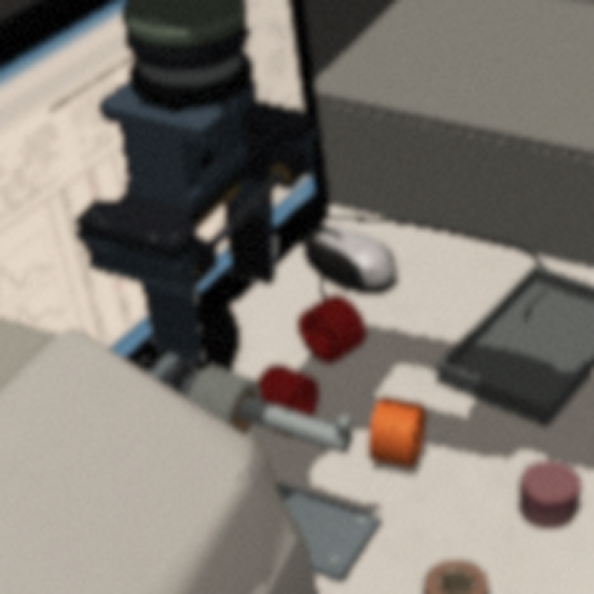

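The open gripper is above the white roll at crop (225,390), with a finger on each side and clear of everything. I'll descend now.

Request:
{"name": "carry_out", "arguments": {
  "increments": [
    [[0.0018,0,0.0023],[-2.5,30,0.6],0],
    [[0.0018,0,0.0023],[-2.5,60,0.6],0],
    [[0.0018,0,0.0023],[-2.5,85,0.6],0],
    [[0.0018,0,0.0023],[-2.5,104,0.6],0],
    [[0.0018,0,0.0023],[-2.5,104,0.6],0],
    [[0.0018,0,0.0023],[-2.5,104,0.6],0.2],
    [[0.0018,0,0.0023],[-2.5,104,0.6],0.3]
  ],
  "force": 10
}}

```text
time_s: 2.23
ee_pos: [617.8, 3.3, 282.3]
ee_rot: [-89.7, 0.0, -91.3]
force: [0.5, -0.2, 0.6]
gripper_width: 80.7
```

```bash
python3 - <<'E'
from h import *
to(618,6,279.5)
E
```

```text
t 2.23 pos [617.8   3.3 282.3] [-8.975e+01  1.000e-02 -9.134e+01] w 80.7 F [ 0.5 -0.2  0.6]
turn [-0.0044 -0.0043 -0.0001] shift [-2.7  2.8  0.2]
```

Request:
{"name": "carry_out", "arguments": {
  "increments": [
    [[0,0,0],[-2,2,0],0.3],
    [[0,0,0],[-2,2,0],0.3],
    [[0,0,0],[-2,2,0],0.3]
  ]
}}

```text
time_s: 2.48
ee_pos: [617.8, 6.3, 279.8]
ee_rot: [-89.8, 0.0, -91.3]
force: [-0.6, -0.1, -0.9]
gripper_width: 64.2
```

Request:
{"name": "carry_out", "arguments": {
  "increments": [
    [[0,0,0],[0,0,0],0.36],
    [[0,0,0],[0,0,0],0.39],
    [[0,0,0],[0,0,0],0.42],
    [[0,0,0],[0,0,0],0.5],
    [[0,0,0],[0,0,0],0.5]
  ]
}}

```text
time_s: 2.9
ee_pos: [617.7, 6.2, 278.9]
ee_rot: [-89.9, 0.0, -91.3]
force: [-0.3, -0.2, 1.8]
gripper_width: 55.0
```

Request:
{"name": "carry_out", "arguments": {
  "increments": [
    [[0,0,0],[0,0,0],0.6],
    [[0,0,0],[0,0,0],0.6],
    [[0,0,0],[0,-3,0],0.6],
    [[0,0,0],[0,-6,0],0.6],
    [[0,0,0],[0,-6,0],0.6]
  ],
  "force": 14
}}

```text
time_s: 3.32
ee_pos: [617.8, 6.3, 285.1]
ee_rot: [-89.8, 0.0, -91.3]
force: [-0.9, -0.4, -1.3]
gripper_width: 54.8
```

Request:
{"name": "carry_out", "arguments": {
  "increments": [
    [[0,0,0],[0,-2,0],0.6],
    [[0,0,0],[0,-4,0],0.6],
    [[0,0,0],[0,-4,0],0.6],
    [[0,0,0],[0,-4,0],0.6]
  ]
}}

```text
time_s: 3.65
ee_pos: [617.7, 6.3, 288.9]
ee_rot: [-89.9, 0.0, -91.3]
force: [-0.1, 0.1, -0.8]
gripper_width: 54.8
```

```bash
python3 - <<'E'
from h import *
for i in range(4): to(618,6,290); grab("top")
E
```

```text
t 3.65 pos [617.7   6.3 288.9] [-8.987e+01  2.000e-02 -9.127e+01] w 54.8 F [-0.1  0.1 -0.8]
turn [-0.0023 -0.003  -0.0003] shift [ 0.2 -1.1  0.4]
t 3.7 pos [617.6   6.2 288.8] [-8.988e+01  2.000e-02 -9.127e+01] w 54.1 F [-0.8 -0.3 -1.3]
turn [-0.002  -0.003  -0.0003] shift [ 0.2 -1.2  0.4]
t 3.75 pos [617.6   6.3 288.7] [-8.989e+01  1.000e-02 -9.127e+01] w 54.4 F [-0.7 -0.1 -1.7]
turn [-0.0019 -0.003  -0.0002] shift [ 0.3 -1.3  0.4]
t 3.8 pos [617.6   6.2 288.6] [-8.990e+01  1.000e-02 -9.128e+01] w 54.3 F [-0.5  0.6 -1.8]
turn [-0.0017 -0.0031 -0.0002] shift [ 0.2 -1.4  0.4]
```

Request:
{"name": "carry_out", "arguments": {
  "increments": [
    [[0,0,0],[0,-2,0],0.6],
    [[0,0,0],[0,-2,0],0.6],
    [[0,0,0],[0,-2,0],0.6]
  ]
}}

```text
time_s: 4.1
ee_pos: [617.7, 6.2, 290.9]
ee_rot: [-89.9, 0.0, -91.3]
force: [0.4, 0.1, -0.9]
gripper_width: 54.3
```

Request:
{"name": "carry_out", "arguments": {
  "increments": [
    [[0,0,0],[0,-1,0],0.6],
    [[0,0,0],[0,-1,0],0.6],
    [[0,0,0],[0,-1,0],0.6]
  ]
}}

```text
time_s: 4.35
ee_pos: [617.6, 6.2, 291.8]
ee_rot: [-89.9, 0.0, -91.3]
force: [-0.6, -0.6, -1.4]
gripper_width: 55.0
```

Request:
{"name": "carry_out", "arguments": {
  "increments": [
    [[0,0,0],[0,-0.7,0],0.6],
    [[0,0,0],[0,-0.7,0],0.6],
    [[0,0,0],[0,-0.7,0],0.6]
  ]
}}

```text
time_s: 4.6
ee_pos: [617.6, 6.2, 292.5]
ee_rot: [-89.9, 0.0, -91.3]
force: [-0.3, 0.1, -1.1]
gripper_width: 54.6
```

Request:
{"name": "carry_out", "arguments": {
  "increments": [
    [[0,0,0],[0,-0.6,0],0.6],
    [[0,0,0],[0,-0.6,0],0.6],
    [[0,0,0],[0,-0.6,0],0.6]
  ]
}}

```text
time_s: 4.85
ee_pos: [617.6, 6.2, 293.1]
ee_rot: [-89.9, 0.0, -91.3]
force: [-0.6, 0.1, -1.6]
gripper_width: 54.8
```

Request:
{"name": "carry_out", "arguments": {
  "increments": [
    [[0,0,0],[0,-0.6,0],0.6],
    [[0,0,0],[0,-0.6,0],0.6],
    [[0,0,0],[0,-0.6,0],0.6]
  ]
}}

```text
time_s: 5.1
ee_pos: [617.6, 6.2, 293.3]
ee_rot: [-89.9, 0.0, -91.3]
force: [0.4, 0.2, -4.4]
gripper_width: 54.5
```

Upper contact is felt at TCP z≈293.1. I'll drop to mid-bore, slide most of the way, then probe again just before the nose.

Request:
{"name": "carry_out", "arguments": {
  "increments": [
    [[0,0,0],[0,4,0],0.6],
    [[0,0,0],[0,7,-5],0.6],
    [[0,0,0],[0,7,-18],0.6],
    [[0,0,0],[0,7,-32],0.6],
    [[0,0,0],[0,7,-46],0.6],
    [[0,0,0],[0,7,-58],0.6],
    [[0,0,0],[0,7,-63],0.6],
    [[0,0,0],[0,7,-63],0.6],
    [[0,0,0],[0,7,-63],0.6]
  ]
}}

```text
time_s: 5.85
ee_pos: [554.8, 7.6, 286.8]
ee_rot: [-89.8, 0.0, -91.3]
force: [0.5, -0.2, -1.6]
gripper_width: 54.6
```

Request:
{"name": "carry_out", "arguments": {
  "increments": [
    [[0,0,0],[0,-3,0],0.6],
    [[0,0,0],[0,-3,0],0.6],
    [[0,0,0],[0,-3,0],0.6]
  ]
}}

```text
time_s: 6.1
ee_pos: [555.3, 7.6, 289.8]
ee_rot: [-89.8, 0.0, -91.3]
force: [1.1, 0.2, -1.5]
gripper_width: 54.5
```

Request:
{"name": "carry_out", "arguments": {
  "increments": [
    [[0,0,0],[0,-1.5,0],0.6],
    [[0,0,0],[0,-1.5,0],0.6],
    [[0,0,0],[0,-1.5,0],0.6]
  ]
}}

```text
time_s: 6.35
ee_pos: [554.8, 7.6, 291.1]
ee_rot: [-89.9, 0.0, -91.3]
force: [1.3, 0.9, -1.7]
gripper_width: 54.7
```

```bash
python3 - <<'E'
from h import *
im,w,K,R,t=grab("scene"); cv2.imwrite("pics/s2.png",cv2.resize(im[120:220,190:290],None,fx=5,fy=5,interpolation=cv2.INTER_CUBIC))
to(555,7.6,290)
im,w,K,R,t=grab("top"); 
for v in range(160,200,2): print(v,w[v,226:240,2].round(0))
E
```

```text
t 6.4 pos [554.7   7.6 291. ] [-8.988e+01  1.000e-02 -9.127e+01] w 54.5 F [-0.5 -0.8 -1.5]
turn [-0.002  -0.003  -0.0002] shift [0.  1.  0.3]
160 [474. 476. 474. 475. 474. 475. 475. 476. 474. 470. 475. 475. 472. 476.]
162 [476. 474. 475. 475. 473. 475. 476. 476. 476. 471. 474. 473. 474. 474.]
164 [472. 476. 476. 475. 474. 475. 475. 474. 476. 473. 474. 474. 474. 474.]
166 [474. 477. 472. 476. 474. 475. 473. 476. 474. 475. 476. 477. 473. 477.]
168 [476. 475. 475. 473. 475. 475. 476. 472. 475. 471. 473. 474. 475. 475.]
170 [474. 473. 473. 473. 473. 471. 472. 473. 473. 472. 473. 473. 471. 473.]
172 [468. 469. 473. 474. 473. 472. 471. 470. 471. 472. 471. 472. 473. 471.]
174 [467. 470. 470. 469. 469. 469. 469. 468. 471. 471. 474. 471. 469. 471.]
176 [467. 466. 467. 470. 465. 465. 468. 466. 470. 466. 469. 469. 468. 468.]
178 [465. 463. 464. 462. 465. 468. 465. 464. 468. 464. 465. 466. 467. 463.]
180 [459. 463. 462. 460. 460. 463. 464. 462. 461. 462. 461. 460. 460. 466.]
182 [456. 452. 457. 455. 455. 457. 459. 457. 453. 456. 456. 458. 455. 457.]
184 [450. 450. 451. 449.  nan 451. 448. 450. 451. 452. 451. 451. 453. 452.]
186 [397. 432. 435. 438. 436. 435. 438. 437. 435. 440. 437. 439. 441. 443.]
188 [328. 326. 327. 325. 328. 322. 326. 314. 306. 287. 287.  10.  14.   6.]
190 [284. 289. 286. 290. 290. 288. 277. 275. 276. 195. 201. 194. 197. 196.]
192 [  5.  15. 114. 120. 118. 118. 118. 121. 113.   8.   7.   9.  11.   7.]
194 [ 10.   6. 114. 129. 126. 133. 127. 120. 114.  10.   9.  10.  10.  12.]
196 [ 7.  9.  7. 13. 10. 10. 13.  7. 12.  9.  8.  8. 13.  9.]
198 [13. 10. 11.  6. 12. 12. 10.  7. 13.  8. 10. 11.  9. 13.]
```

View pics/s2.png

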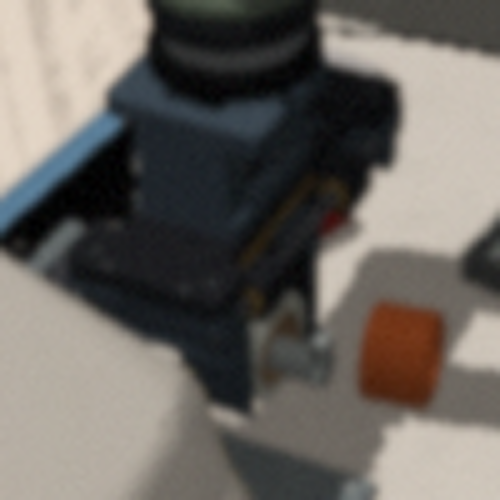

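The roll sits around the rod, with its near face at crop (285,345) and the tip and nose at (320,350) still ahead of it. I'll probe upward.

Request:
{"name": "carry_out", "arguments": {
  "increments": [
    [[0,0,0],[0,-0.7,0],0.6],
    [[0,0,0],[0,-0.7,0],0.6],
    [[0,0,0],[0,-0.7,0],0.6]
  ]
}}

```text
time_s: 6.7
ee_pos: [554.6, 7.6, 291.5]
ee_rot: [-89.9, 0.0, -91.3]
force: [-0.0, 0.1, -2.2]
gripper_width: 54.9
```

Request:
{"name": "carry_out", "arguments": {
  "increments": [
    [[0,0,0],[0,-0.7,0],0.6],
    [[0,0,0],[0,-0.7,0],0.6],
    [[0,0,0],[0,-0.7,0],0.6]
  ]
}}

```text
time_s: 6.95
ee_pos: [554.6, 7.7, 292.0]
ee_rot: [-89.9, 0.0, -91.3]
force: [0.3, 0.0, -4.4]
gripper_width: 54.6
```

Request:
{"name": "carry_out", "arguments": {
  "increments": [
    [[0,0,0],[0,4,0],0.6],
    [[0,0,0],[0,7.5,0],0.6],
    [[0,0,0],[2,7.5,0],0.6],
    [[0,0,0],[4,7.5,0],0.6],
    [[0,0,0],[5,7.5,0],0.6],
    [[0,0,0],[5,7.5,0],0.6],
    [[0,0,0],[5,7.5,0],0.6]
  ]
}}

```text
time_s: 7.53
ee_pos: [554.6, 2.5, 285.1]
ee_rot: [-89.9, 0.0, -91.3]
force: [-0.5, -0.0, -1.0]
gripper_width: 54.3
```

Request:
{"name": "carry_out", "arguments": {
  "increments": [
    [[0,0,0],[1,0,0],0.6],
    [[0,0,0],[1,0,0],0.6],
    [[0,0,0],[1,0,0],0.6]
  ]
}}

```text
time_s: 7.78
ee_pos: [554.5, 1.6, 285.0]
ee_rot: [-89.9, 0.0, -91.3]
force: [-0.1, 0.2, -0.3]
gripper_width: 54.5
```

Request:
{"name": "carry_out", "arguments": {
  "increments": [
    [[0,0,0],[1,0,0],0.6],
    [[0,0,0],[1,0,0],0.6],
    [[0,0,0],[1,0,0],0.6]
  ]
}}

```text
time_s: 8.03
ee_pos: [554.5, 0.6, 284.9]
ee_rot: [-89.9, 0.0, -91.3]
force: [-0.8, 0.4, -1.7]
gripper_width: 54.6
```

Request:
{"name": "carry_out", "arguments": {
  "increments": [
    [[0,0,0],[1,0,0],0.6],
    [[0,0,0],[1,0,0],0.6],
    [[0,0,0],[1,0,0],0.6]
  ]
}}

```text
time_s: 8.28
ee_pos: [554.5, -0.4, 284.9]
ee_rot: [-89.9, 0.0, -91.3]
force: [-0.3, 0.5, -1.7]
gripper_width: 54.4
```

Request:
{"name": "carry_out", "arguments": {
  "increments": [
    [[0,0,0],[1,0,0],0.6],
    [[0,0,0],[1,0,0],0.6],
    [[0,0,0],[1,0,0],0.6]
  ]
}}

```text
time_s: 8.53
ee_pos: [554.4, -1.3, 284.9]
ee_rot: [-89.9, 0.0, -91.3]
force: [-0.4, 0.5, -2.5]
gripper_width: 54.4
```

Request:
{"name": "carry_out", "arguments": {
  "increments": [
    [[0,0,0],[1,0,0],0.6],
    [[0,0,0],[1,0,0],0.6],
    [[0,0,0],[1,0,0],0.6]
  ]
}}

```text
time_s: 8.78
ee_pos: [554.4, -1.8, 284.9]
ee_rot: [-89.9, 0.1, -91.3]
force: [1.5, 5.5, -1.9]
gripper_width: 54.8
```

```bash
python3 - <<'E'
from h import *
F=[]
for i in range(5): grab("top"); F.append(env.state()["force"])
print(np.mean(F,0))
E
```

```text
[ 0.5917091   4.99280226 -1.38130651]
```

Contact on the −y side is at y≈−1.4. Now the other side.

Request:
{"name": "carry_out", "arguments": {
  "increments": [
    [[0,0,0],[-4,0,0],0.6],
    [[0,0,0],[-8,0,0],0.6],
    [[0,0,0],[-11,0,0],0.6],
    [[0,0,0],[-13,0,0],0.6],
    [[0,0,0],[-13,0,0],0.6],
    [[0,0,0],[-13,0,0],0.6]
  ]
}}

```text
time_s: 9.53
ee_pos: [554.7, 10.7, 284.9]
ee_rot: [-89.9, -0.0, -91.3]
force: [0.0, -0.9, -0.2]
gripper_width: 54.3
```

Request:
{"name": "carry_out", "arguments": {
  "increments": [
    [[0,0,0],[-1,0,0],0.6],
    [[0,0,0],[-1,0,0],0.6],
    [[0,0,0],[-1,0,0],0.6]
  ]
}}

```text
time_s: 9.78
ee_pos: [554.7, 11.6, 284.9]
ee_rot: [-89.9, 0.0, -91.3]
force: [-0.9, -0.8, -0.4]
gripper_width: 54.6
```

Request:
{"name": "carry_out", "arguments": {
  "increments": [
    [[0,0,0],[-0.8,0,0],0.6],
    [[0,0,0],[-0.8,0,0],0.6],
    [[0,0,0],[-0.8,0,0],0.6]
  ]
}}

```text
time_s: 10.03
ee_pos: [554.8, 12.4, 284.9]
ee_rot: [-89.9, 0.0, -91.3]
force: [0.7, 0.0, -1.2]
gripper_width: 54.8
```

Request:
{"name": "carry_out", "arguments": {
  "increments": [
    [[0,0,0],[-0.8,0,0],0.6],
    [[0,0,0],[-0.8,0,0],0.6],
    [[0,0,0],[-0.8,0,0],0.6]
  ]
}}

```text
time_s: 10.28
ee_pos: [554.7, 12.9, 284.9]
ee_rot: [-89.9, -0.1, -91.2]
force: [0.4, -2.6, -1.5]
gripper_width: 54.7
```

Request:
{"name": "carry_out", "arguments": {
  "increments": [
    [[0,0,0],[-0.8,0,0],0.6],
    [[0,0,0],[-0.8,0,0],0.6],
    [[0,0,0],[-0.8,0,0],0.6]
  ]
}}

```text
time_s: 10.53
ee_pos: [554.8, 13.2, 284.9]
ee_rot: [-89.9, -0.1, -91.2]
force: [0.0, -6.0, -0.9]
gripper_width: 54.6
```

Contacts at −1.4 and +12.7 put the rod centre at y≈5.7 here, so vision was about 2 mm off. I'll centre the roll, lift it to just below upper contact and check.

Request:
{"name": "carry_out", "arguments": {
  "increments": [
    [[0,0,0],[4,0,0],0.6],
    [[0,0,0],[8.2,0,0],0.6],
    [[0,0,0],[8.2,-3,0],0.6],
    [[0,0,0],[8.2,-5,0],0.6],
    [[0,0,0],[8.2,-6,0],0.6],
    [[0,0,0],[8.2,-6,0],0.6]
  ]
}}

```text
time_s: 11.03
ee_pos: [554.7, 6.0, 291.3]
ee_rot: [-89.8, 0.0, -91.3]
force: [0.8, 0.0, -1.7]
gripper_width: 55.0
```

Request:
{"name": "carry_out", "arguments": {
  "increments": [
    [[0,0,0],[0,-0.7,0],0.6],
    [[0,0,0],[0,-0.7,0],0.6],
    [[0,0,0],[0,-0.7,0],0.6]
  ]
}}

```text
time_s: 11.28
ee_pos: [554.6, 6.0, 291.5]
ee_rot: [-89.9, 0.0, -91.3]
force: [1.2, 0.7, -3.3]
gripper_width: 54.7
```

Request:
{"name": "carry_out", "arguments": {
  "increments": [
    [[0,0,0],[0,-0.7,0],0.6],
    [[0,0,0],[0,-0.7,0],0.6],
    [[0,0,0],[0,-0.7,0],0.6]
  ]
}}

```text
time_s: 11.53
ee_pos: [554.6, 6.0, 292.0]
ee_rot: [-89.9, 0.0, -91.3]
force: [1.5, 1.1, -4.5]
gripper_width: 54.4
```

Request:
{"name": "carry_out", "arguments": {
  "increments": [
    [[0,0,0],[0,1.4,0],0.6],
    [[0,0,0],[0,1.5,-4],0.6],
    [[0,0,0],[0,1.6,-8],0.6],
    [[0,0,0],[0,1.7,-10],0.6],
    [[0,0,0],[0,1.7,-10],0.6]
  ]
}}

```text
time_s: 11.95
ee_pos: [543.8, 6.0, 290.8]
ee_rot: [-89.9, 0.0, -91.3]
force: [0.5, -0.4, -1.3]
gripper_width: 54.3
```

Request:
{"name": "carry_out", "arguments": {
  "increments": [
    [[0,0,0],[0,0.1,-4],0.6],
    [[0,0,0],[0,0.2,-7],0.6],
    [[0,0,0],[0,0.2,-7],0.6]
  ]
}}

```text
time_s: 12.2
ee_pos: [536.9, 6.2, 290.4]
ee_rot: [-89.9, 0.0, -91.3]
force: [-0.4, 0.7, -1.5]
gripper_width: 54.3
```

Request:
{"name": "carry_out", "arguments": {
  "increments": [
    [[0,0,0],[0,0.1,-3],0.6],
    [[0,0,0],[0,0.1,-5],0.6],
    [[0,0,0],[0,0.1,-5],0.6]
  ]
}}

```text
time_s: 12.45
ee_pos: [532.2, 6.3, 290.2]
ee_rot: [-89.9, 0.0, -91.3]
force: [0.1, 0.4, -0.6]
gripper_width: 55.0
```

Request:
{"name": "carry_out", "arguments": {
  "increments": [
    [[0,0,0],[0,0.1,-3],0.6],
    [[0,0,0],[0,0.15,-6],0.6],
    [[0,0,0],[0,0.15,-6],0.6]
  ]
}}

```text
time_s: 12.7
ee_pos: [526.0, 6.5, 290.0]
ee_rot: [-89.9, 0.0, -91.3]
force: [-1.3, -0.1, -1.3]
gripper_width: 54.2
```

Request:
{"name": "carry_out", "arguments": {
  "increments": [
    [[0,0,0],[0,0.1,-3],0.6],
    [[0,0,0],[0,0.15,-6],0.6],
    [[0,0,0],[0,0.15,-6],0.6]
  ]
}}

```text
time_s: 12.95
ee_pos: [519.9, 6.6, 289.9]
ee_rot: [-89.9, 0.0, -91.3]
force: [-0.2, 0.4, -2.2]
gripper_width: 54.7
```

Request:
{"name": "carry_out", "arguments": {
  "increments": [
    [[0,0,0],[0,0.1,-3],0.6],
    [[0,0,0],[0,0.15,-6],0.6],
    [[0,0,0],[0,0.15,-6],0.6]
  ]
}}

```text
time_s: 13.2
ee_pos: [514.0, 6.7, 289.7]
ee_rot: [-89.9, 0.0, -91.3]
force: [-0.9, 0.2, -1.5]
gripper_width: 54.7
```

Request:
{"name": "carry_out", "arguments": {
  "increments": [
    [[0,0,0],[0,0.1,-3],0.6],
    [[0,0,0],[0,0.15,-6],0.6],
    [[0,0,0],[0,0.2,-9],0.6],
    [[0,0,0],[0,0.2,-9],0.6]
  ]
}}

```text
time_s: 13.53
ee_pos: [504.9, 6.9, 289.5]
ee_rot: [-89.9, 0.0, -91.3]
force: [0.2, 0.4, -1.5]
gripper_width: 54.7
```

Request:
{"name": "carry_out", "arguments": {
  "increments": [
    [[0,0,0],[0,0.1,-3],0.6],
    [[0,0,0],[0,0.15,-6],0.6],
    [[0,0,0],[0,0.2,-9],0.6],
    [[0,0,0],[0,0.2,-9],0.6]
  ]
}}

```text
time_s: 13.87
ee_pos: [495.9, 7.1, 289.3]
ee_rot: [-89.9, 0.0, -91.3]
force: [0.2, 0.0, -0.3]
gripper_width: 54.5
```

Request:
{"name": "carry_out", "arguments": {
  "increments": [
    [[0,0,0],[0,0.1,-4],0.6],
    [[0,0,0],[0,0.2,-8],0.6],
    [[0,0,0],[0,0.3,-12],0.6],
    [[0,0,0],[0,0.4,-16],0.6],
    [[0,0,0],[0,0.4,-16],0.6]
  ]
}}

```text
time_s: 14.28
ee_pos: [479.6, 7.5, 288.8]
ee_rot: [-89.9, 0.0, -91.3]
force: [-0.6, -0.0, -1.1]
gripper_width: 54.7
```

```bash
python3 - <<'E'
from h import *
im,w,K,R,t=grab("scene"); cv2.imwrite("pics/s3.png",cv2.resize(im[120:260,190:350],None,fx=4,fy=4,interpolation=cv2.INTER_CUBIC))
to(466,-290,300)
E
```

```text
t 14.33 pos [480.1   7.5 288.9] [-8.990e+01  1.000e-02 -9.127e+01] w 55.0 F [-0.3  0.5 -0.8]
turn [-0.0018 -0.003  -0.0002] shift [297.7 -11.1  -7.5]
```

View pics/s3.png

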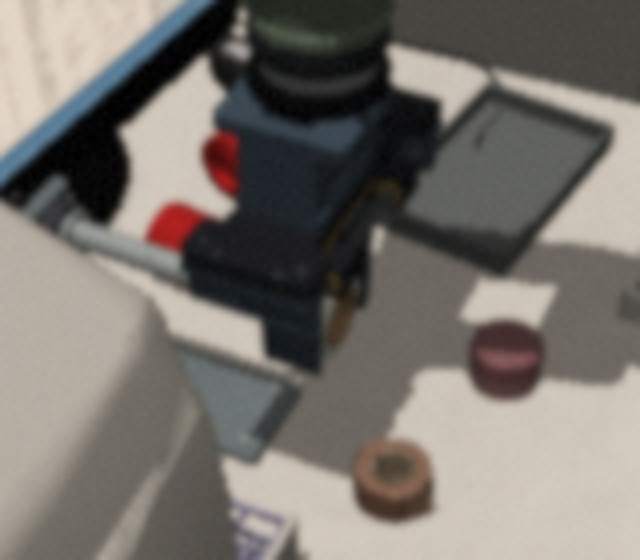

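The roll is off: the bare spindle shows at crop (120,245), and the roll's brown core shows between the fingers at (345,310). I'll back away, raise it and carry it to above the tray.

Request:
{"name": "carry_out", "arguments": {
  "increments": [
    [[0,0,0],[0,0,-15],0.6],
    [[0,0,0],[0,-10,-30],0.6],
    [[0,0.03,0],[15,-20,-30],0.6],
    [[0,0.06,0],[45,-31,-28],0.6],
    [[0,0.09,0],[80,-31,-24],0.6],
    [[0,0.12,0],[115,-31,-20],0.6],
    [[0,0.128,0],[150,-31,-16],0.6],
    [[0,0.128,0],[185,-31,-12],0.6],
    [[0,0.128,0],[220,-31,-10],0.6],
    [[0,0.128,0],[250,-31,-8.5],0.6]
  ]
}}

```text
time_s: 15.17
ee_pos: [466.6, -244.6, 319.9]
ee_rot: [-89.8, -0.0, -98.7]
force: [0.1, 1.2, -1.2]
gripper_width: 54.4
```

```bash
python3 - <<'E'
from h import *
to(465,-291,240,-98.6)
im,w,K,R,t=grab("scene"); cv2.imwrite("pics/s4.png",cv2.resize(im[80:260,210:400],None,fx=3.2,fy=3.2,interpolation=cv2.INTER_CUBIC))
E
```

```text
t 15.17 pos [ 466.6 -244.6  319.9] [-8.983e+01 -1.000e-02 -9.865e+01] w 54.4 F [ 0.1  1.2 -1.2]
turn [-0.003  -0.0009  0.0002] shift [46.1 80.   5.2]
```

View pics/s4.png

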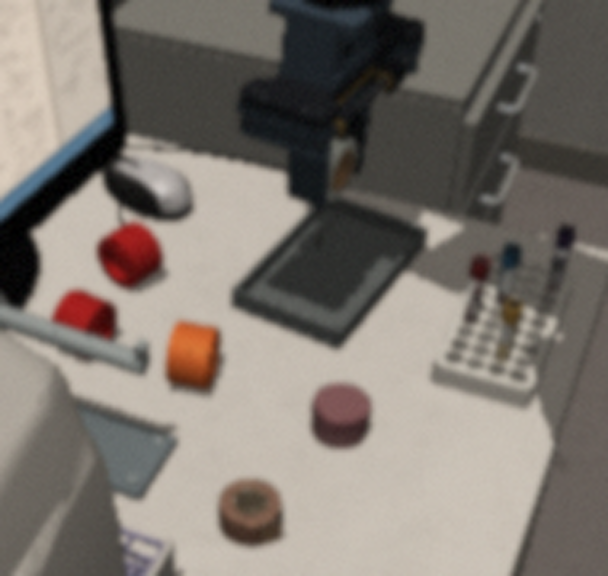

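The roll is held above the tray (core at crop (342,165)), and the bystanders are undisturbed. I'll lower it.

Request:
{"name": "carry_out", "arguments": {
  "increments": [
    [[-0.003,0,0],[30,10,3],0.6],
    [[-0.003,0,0],[46,30,5],0.6],
    [[-0.003,0,0],[46,55,5],0.6],
    [[-0.003,0,0],[46,80,5],0.6],
    [[-0.003,0,0],[46,98,5],0.6],
    [[-0.003,0,0],[46,108,5],0.6],
    [[-0.003,0,0],[46,111,5],0.6],
    [[-0.003,0,0],[46,111,5],0.6]
  ]
}}

```text
time_s: 15.88
ee_pos: [465.0, -288.4, 208.5]
ee_rot: [-90.1, 0.0, -98.6]
force: [0.4, 0.5, -0.4]
gripper_width: 54.8
```

Request:
{"name": "carry_out", "arguments": {
  "increments": [
    [[0,0,0],[0,1,0],0.6],
    [[0,0,0],[0,2,0],0.6],
    [[0,0,0],[0,3,0],0.6],
    [[0,0,0],[0,3,0],0.6],
    [[0,0,0],[0,3,0],0.6]
  ]
}}

```text
time_s: 16.3
ee_pos: [464.9, -288.5, 206.3]
ee_rot: [-90.0, 0.0, -98.6]
force: [-0.6, -0.4, -0.7]
gripper_width: 54.5
```

Request:
{"name": "carry_out", "arguments": {
  "increments": [
    [[0,0,0],[0,1,0],0.6],
    [[0,0,0],[0,2,0],0.6],
    [[0,0,0],[0,2,0],0.6]
  ]
}}

```text
time_s: 16.55
ee_pos: [464.7, -288.4, 203.7]
ee_rot: [-90.1, 0.0, -98.6]
force: [-0.3, 0.4, -0.5]
gripper_width: 54.2
```

Request:
{"name": "carry_out", "arguments": {
  "increments": [
    [[0,0,0],[0,0.7,0],0.6],
    [[0,0,0],[0,0.7,0],0.6],
    [[0,0,0],[0,0.7,0],0.6]
  ]
}}

```text
time_s: 16.8
ee_pos: [464.8, -288.5, 203.1]
ee_rot: [-90.1, 0.0, -98.6]
force: [-0.5, -0.1, -1.6]
gripper_width: 54.4
```

Request:
{"name": "carry_out", "arguments": {
  "increments": [
    [[0,0,0],[0,0.7,0],0.6],
    [[0,0,0],[0,0.7,0],0.6],
    [[0,0,0],[0,0.7,0],0.6]
  ]
}}

```text
time_s: 17.05
ee_pos: [464.9, -288.5, 202.8]
ee_rot: [-90.0, 0.0, -98.6]
force: [-0.3, 0.9, 1.8]
gripper_width: 54.5
```

The roll has touched the tray floor. I'll release gently.

Request:
{"name": "carry_out", "arguments": {
  "increments": [
    [[0,0,0],[0,0,0],0.39],
    [[0,0,0],[0,0,0],0.37],
    [[0,0,0],[0,0,0],0.35],
    [[0,0,0],[0,0,0],0.33],
    [[0,0,0],[0,0,0],0.31],
    [[0,0,0],[0,0,0],0.28],
    [[0,0,0],[0,0,0],0.25],
    [[0,0,0],[0,0,0],0.22],
    [[0,0,0],[0,0,0],0.22],
    [[0,0,0],[0,0,0],0.22]
  ]
}}

```text
time_s: 17.88
ee_pos: [464.8, -288.5, 202.4]
ee_rot: [-90.1, 0.0, -98.6]
force: [-0.0, 0.7, 0.3]
gripper_width: 71.4
```

Request:
{"name": "carry_out", "arguments": {
  "increments": [
    [[0,0,0],[0,-5,0],0.22],
    [[0,0,0],[0,-15,0],0.22],
    [[0,0,0],[0,-35,0],0.22],
    [[0,0,0],[0,-60,0],0.22],
    [[0,0,0],[0,-90,0],0.22],
    [[0,0,0],[0,-120,0],0.22],
    [[0,0,0],[0,-150,0],0.22],
    [[0,0,0],[0,-150,-40],0.22],
    [[0,0,0],[0,-150,-80],0.22],
    [[0,0,0],[0,-150,-80],0.22]
  ]
}}

```text
time_s: 18.72
ee_pos: [380.0, -274.2, 352.9]
ee_rot: [-90.4, 0.1, -98.7]
force: [0.3, 0.2, -0.5]
gripper_width: 70.9
```

```bash
python3 - <<'E'
from h import *
to(465,-290,350)
im,w,K,R,t=grab("scene"); cv2.imwrite("pics/s5.png",cv2.resize(im[80:320,210:400],None,fx=2.4,fy=2.4,interpolation=cv2.INTER_CUBIC))
a=cv2.imread("pics/scene0.png")
im2,w2,*_=grab("top"); b=np.load("top.npz")["im"]
d=cv2.absdiff(im2,b).max(2)
for n,u,v in[("bottle",167,237),("brown",226,231),("pink",269,242),("orange",272,195)]:print(n,d[v-14:v+14,u-14:u+14].mean())
m=(np.nan_to_num(w[...,2])>15)&(abs(w[...,0]-466)<60)&(abs(w[...,1]+290)<90)&(w[...,2]<70)&(im.min(2)>110)
print(w[m].mean(0),w[m].min(0),w[m].max(0))
E
```

```text
t 18.72 pos [ 380.  -274.2  352.9] [-90.44   0.14 -98.67] w 70.9 F [ 0.3  0.2 -0.5]
turn [ 0.0075 -0.1321 -0.003 ] shift [ 2.8  2.2 86.4]
bottle 8.71811224489796
brown 8.688775510204081
pink 8.753826530612244
orange 9.02423469387755
[ 471.97387266 -287.60425004   44.61524751] [ 418.71961825 -379.27434362   20.57057158] [ 525.44689247 -235.53734809   63.78535826]
```

View pics/s5.png

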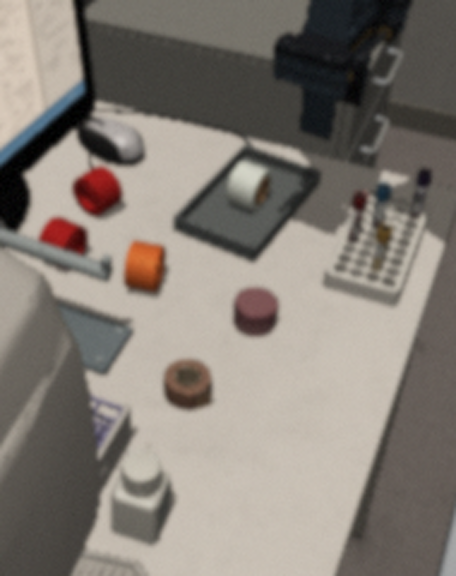

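The white roll lies in the tray at crop (248,187). The robot is clear of it, and the bottle, tin and brown roll are where they were. I'll check that it's at rest, then hand in.

Request:
{"name": "carry_out", "arguments": {
  "increments": [
    [[0,0,0],[0,0,0],0.22],
    [[0,0,0],[0,0,0],0.22],
    [[0,0,0],[0,0,0],0.22],
    [[0,0,0],[0,0,0],0.22],
    [[0,0,0],[0,0,0],0.22],
    [[0,0,0],[0,0,0],0.22]
  ]
}}

```text
time_s: 19.32
ee_pos: [386.2, -276.7, 352.3]
ee_rot: [-90.1, 0.0, -98.6]
force: [-0.0, -0.2, 0.2]
gripper_width: 71.3
```

```bash
python3 - <<'E'
from h import *
for i in range(3):
    im,*_=grab("scene"); m=im[140:180,295:330].min(2)>130; print(np.argwhere(m).mean(0),m.sum())
print(env.state()["time_s"],env.job_done())
E
```

```text
[ 9.98153034 14.66226913] 379
[ 9.9  14.65] 380
[ 9.97097625 14.65963061] 379
the job is handed in; nothing more can be done
19.4667 None
```

The white tape roll is off the spindle and lying in the grey tray, and I handed the job in at 19.5 s of the 72 s allowed.

**How it went:** I gripped the roll across its diameter and felt for the rod by light contact. The rod drooped about 1.45°, and its centre was about 2 mm off in y from what the camera showed. After centring on that, I slid the roll over the nose just below upper contact. Readings while it cleared the nose stayed within about 2 N, and the highest I saw anywhere was about 6 N, during the sideways probing.

**Last checks:**
- **Roll:** the last picture shows it in the tray, on its side with the bore level. Three later frames show no movement.
- **Robot:** it is clear of everything, and the force reading is about zero.
- **Bystanders:** the bottle, ink tin and brown roll show the same low level of image difference from the first picture as the orange roll I never went near.
- **Disagreement:** the only mismatch was the 2 mm offset, which is within the stated camera calibration.

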